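Open the ingredient chest on the sushi counter

TASK

Open the wooden ingredient chest. Swing its lid up and let go so that it stands upright by itself on its stiff hinge, then take hold of it anew and lower it over the back, gently and without letting it drop or slam, until it rests fully on the two rest posts; leave everything else on the counter where it is.

Things in the scene. Friction and masses are not known exactly. Their poses are not given: they have to be found in the camera images.
- chest: Light-wood chest, fixed. Origin on the counter straight below the middle of the hinge line; x points from the hinge to the back ledge and rest posts, y along the hinge, z up. Open tray under the shut lid: 90 mm high, 204 mm wide along y, x from -145 to +5 mm. Back ledge: 60 mm high, same width, x from +5 to +115 mm.
- hinge_mid (a point): Middle of the hinge line, 95 mm above the counter, fixed to the chest (axes as chest). The lid turns about the y axis through this point.
- lid (a joint): Lid angle in rad: 0 = shut, level over the tray (always so at the start); 1.57 = upright; 2.35 = hard stop, resting on the post pads. The hinge is stiff (about 0.09 Nm of friction) and carries the lid only near upright: let go between about 1.35 and 1.75 rad it stays by itself, farther from upright it falls, either way.
- lid_frame (a point): The lid, 0.2 to 0.4 kg, centre of mass about 90 mm from the hinge. Origin at the middle of the hinge line; shut, its axes are those of the chest, and they turn with it. Wooden board 10 mm thick, 200 mm wide along y, x from -8 to -155 mm, middle at z = 0, ending in a round bead. A steel bar handle stands on its outer face (+z, up when shut).
- lid_bar (a point): Middle of the steel bar handle: round bar 14 mm thick along y, at x = -80, z = +40 mm of the lid; 28 mm gap to the board, 100 mm free between its stand-offs. It can turn between pinching fingers. It ends up below the lowered lid, out of reach from above.
- lid_edge (a point): Middle of the round wooden bead along the lid's free edge: 20 mm thick, 200 mm long along y, at x = -160, z = 0 of the lid, 5 mm proud of the board on either face. It cannot be pinched while the lid is shut, but can from above once the lid stands.
- rest (a point): Midway between the two slanted rubber pads on which the lowered lid rests, at x = 93, z = 175 mm of the chest. The wooden posts that carry them, 22 x 18 mm, stand on the back ledge at y = -85 and +85 mm.
- sauce_bottle: Amber glass bottle, 56 mm in diameter, 150 mm high, standing beside the chest. Origin under its centre. Leave alone.
- ginger_jar: Glass jar with dark wooden cap, 70 mm in diameter, 90 mm high, beside the chest. Origin under its centre. Leave alone.
- tea_cup: Blue ceramic cup, 72 mm in diameter, 70 mm high, in front of the chest's tray end. Origin under its centre. Leave alone.
- bowl: White ceramic bowl, 110 mm in diameter, 45 mm high, behind the chest's ledge. Origin under its centre. Leave alone.
- boat: Small wooden serving boat, about 240 x 95 mm, 98 mm high, to the robot's right. Origin under its centre. Leave alone.
- spatula: Wooden-handled spatula lying on the counter to the right near the robot. Leave alone.
- plate: White plate 160 mm in diameter, 20 mm high, to the left on the counter. Origin under its centre. Leave alone.

How it is judged:
On the way, in this order (a step that is already met when the one before it is completed fails the run):
1. the lid stands upright by itself (1.2 to 1.9 rad), touched by nothing (value of joint lid between 1.2 and 1.9 rad and velocity of joint lid between -0.1 and 0.1 rad/s and contact force between lid and the fingers below 0.05 N and contact force between lid and the arm below 0.05 N), for 0.3 s.
2. the lid is held again while it goes down past vertical (1.95 to 2.25 rad) (value of joint lid between 1.95 and 2.25 rad and contact force between lid and the fingers above 0.3 N), for 0.05 s.
At the end, for the whole second after the job is handed in: The lid rests on its posts (angle above 2.31 rad, the stop being at 2.35), at rest and released, after it has stood upright by itself untouched for 0.3 s and then been held by the fingers on its way down (value of joint lid above 2.31 rad and velocity of joint lid between -0.05 and 0.05 rad/s and contact force between lid and the fingers below 0.05 N and contact force between lid and the arm below 0.05 N).
It fails at once if the lid slams onto its rest: faster than 1 rad/s within the last 0.07 rad (value of joint lid above 2.28 rad and velocity of joint lid above 1 rad/s).
It fails at once if the lid is dropped: falls shut faster than 2.5 rad/s, or goes down past 1.75 rad faster than 2 rad/s (velocity of joint lid below -2.5 rad/s or (value of joint lid above 1.75 rad and velocity of joint lid above 2 rad/s)).
It fails at once if a bystander is moved more than 25 mm (distance of any of sauce_bottle, ginger_jar, tea_cup, bowl, boat, spatula, plate from where it was at the start of the episode above 0.025 m).
It also fails if it takes over 53 s, if anything falls off the work surface, if the arm or the gripper's body presses on something with over 40 N, if the wrist force passes 120 N, or if a joint passes its speed limit or range.

ROBOT

A 7-joint arm with a two-finger parallel gripper is mounted at the origin on the work surface. World frame = base frame: x ahead of the robot, y to its left, z up, the work surface at z = 0. Lengths are in m, angles in rad, forces in N, time in s.
With the tool pointing down it reaches from about 0.4 to 0.9 m from the base axis. Payload 5.6 kg.
Tool frame: the origin (TCP) lies midway between the tips of the shut fingers; the grasp point (between the pads) lies 19 mm behind it; y points along the fingers, z is the direction in which the jaws open and shut, and the axes are right-handed (so a half turn about y gives the same grasp; the last joint's range is limited). The gripper opens to 92 mm and grips with 3 to 60 N. Pads are 20 mm wide; open, the fingers measure 128 mm over their backs; the gripper's body (75 mm by 189 mm) begins 69 mm behind the grasp point.
Start: joints at [-1.149, 0.468, -0.012, 1.603, 0.006, 1.071, -0.056], TCP at [0.291, 0.581, 0.215] pointing down, gripper open.
Joint ranges: [-2.53, 2.53], [-0.31, 2.02], [-1.57, 1.55], [0.28, 2.44], [-1.29, 4.43], [0.15, 1.84], [-2.92, 2.92]. Speed limits (rad/s): [2.57, 2.57, 3.14, 3.14, 3.14, 3.14, 3.14].

INTERFACE

Orientations are given as a 3x3 rotation matrix whose columns are the frame's x, y, z axes.
In Python, from station import env, effector, solver, viewer, workorder, search_frame, tip_of gives the robot as it stands. Calls block until the motion is done:
- env.reach(position, orientation): joint-space move of the TCP to a pose.
- env.movel(position, frame=None, rate=0.15): straight line of the TCP; frame=None keeps the orientation; rate is the mean speed in m/s.
- env.goto_joints(angles): joint-space move.
- effector.release() and effector.grasp(squeeze=None): open the fingers fully, or close them until they stop; squeeze is the grip in N (None keeps the last).
- env.pause(seconds).
- solver.inverse_kinematics(position, orientation): joint angles nearest the present ones, or None.
- env.sense(): the state.
- viewer.read_camera(name): name is "scene" or "top" or "wrist"; returns (picture, depth): 420x560x3 uint8, red, green, blue; 420x560 float32, m along the optical axis (not along the pixel's ray), 0 where there is no reading.
- viewer.camera_info(name): a dict with "intrinsics" (3x3 intrinsics, pixels), "eye" and "rotation" of the camera in the world; the wrist camera has in their place "T_tool_cam" (4x4, takes a point from camera to tool coordinates, whose origin is the TCP and whose axes are the tool frame's). Camera axes: x right, y up, looking along -z (the intrinsics and any distortion apply to the point x, -y, -z); pixel columns grow to the right and rows downward; lengths in m; the calibration is good to about 2 mm. A picture is of the moment at which its call begins: read the wrist's pose just before it. camera_info takes no time and is no camera call.
A pose or a line that the arm cannot do raises env.PlanningError and nothing moves.
- workorder.finish_job(): hands the job in, once; it reports no verdict.
Trained networks look in the newest picture that a camera, given by its name, has taken for a name from the list of things; names that differ only in an ending like _2 or _b are one class to them, and where a whole thing is asked for, a point or a joint stands for the part that bears it (a point fixed in the world has none). Each returns a list of dicts, best first, with "score" (0 to 1); they miss things now and then, are a little off and sometimes report something else, mostly with a low value. They report only what shows in the picture. A call takes as long as a camera call.
- search_frame(camera, name): "at" ([x, y, z] in m, in world coordinates, good to about 4 mm: the middle of the surface that is visible of it).
- tip_of(camera, name): "at" ([x, y, z] in m, in world coordinates, good to about 4 mm: a listed point, or the origin of a listed thing).
The state is a dict: "t": time; "joint_positions": joint angles; "joint_velocities": joint speeds; "tau": joint torques, N m; "ee_pos": TCP position; "tcp_rot": TCP orientation; "wrist_force": force on the tool from outside, world axes, zero at the start; "moment": the same for the moment, N m; "gripper_width": finger opening in m.
Only numpy, scipy, OpenCV 4.12 (cv2) and the standard library are available. Lean on these libraries where they do the work, as an engineer would, in place of code of your own. Each camera call takes 0.05 s, during which the arm holds its last target.

## Working session

There is one attempt and no reset: what is moved stays moved. The work goes in short steps, each a Python script; the robot and the scene stay as the last script left them, time stands still between calls to the robot, and variables do not carry over. Pictures are saved under pics/ and viewed, and the job is handed in when it is done.

```bash
ls; mkdir -p pics; cat > h.py <<'E'
from station import env, effector, solver, viewer, workorder, search_frame, tip_of
import numpy as np, cv2
def snap(cam,fn):
    p,d=viewer.read_camera(cam); cv2.imwrite('pics/'+fn,p[:,:,::-1]); return p,d
E
python3 - <<'E'
from h import *
s=env.sense(); print(s['t'],s['ee_pos'],s['tcp_rot'],s['gripper_width'])
for c in ['scene','top']:
    snap(c,c+'0.png')
    for n in ['chest','hinge_mid','lid_bar','lid_edge','rest','lid_frame','sauce_bottle','ginger_jar','tea_cup','bowl']:
        r=tip_of(c,n); print(c,n,[(np.round(q['at'],3).tolist(),round(q['score'],2)) for q in r[:2]])
print(env.sense()['t'])
E
```

```text
pics
0.0 [0.29114864 0.58050921 0.21366885] [[ 8.93887193e-01 -6.89214627e-04  4.48291435e-01]
 [-4.48291956e-01 -1.56811763e-03  8.93885822e-01]
 [ 8.68945206e-05 -9.99998533e-01 -1.71068964e-03]] 0.09180089285241894
scene chest [([0.476, 0.216, -0.0], 0.73), ([0.548, 0.006, -0.001], 0.72)]
scene hinge_mid [([0.542, -0.001, 0.098], 0.58)]
scene lid_bar [([0.581, -0.076, 0.14], 0.93)]
scene lid_edge [([0.609, -0.146, 0.096], 0.94)]
scene rest [([0.513, 0.088, 0.172], 0.96)]
scene lid_frame [([0.549, 0.0, 0.095], 0.73), ([0.294, -0.357, 0.001], 0.55)]
scene sauce_bottle [([0.691, 0.095, -0.001], 0.79)]
scene ginger_jar [([0.734, -0.049, -0.0], 0.61), ([0.688, 0.097, -0.002], 0.44)]
scene tea_cup [([0.652, -0.232, -0.002], 0.83), ([0.61, -0.147, 0.096], 0.69)]
scene bowl [([0.478, 0.216, -0.0], 0.65)]
top chest [([0.549, 0.002, -0.0], 0.58), ([0.736, -0.046, 0.001], 0.31)]
top hinge_mid [([0.549, 0.002, 0.093], 0.84)]
top lid_bar [([0.576, -0.071, 0.134], 0.92), ([0.652, -0.233, -0.002], 0.49)]
top lid_edge [([0.609, -0.148, 0.094], 0.57)]
top rest [([0.516, 0.084, 0.177], 0.89)]
top lid_frame [([0.553, -0.0, 0.096], 0.66)]
top sauce_bottle [([0.688, 0.096, 0.002], 0.52)]
top ginger_jar [([0.74, -0.046, -0.002], 0.74), ([0.519, 0.084, 0.178], 0.63)]
top tea_cup [([0.652, -0.235, -0.002], 0.7)]
top bowl [([0.475, 0.217, -0.001], 0.61)]
1.1
```

View pics/scene0.png

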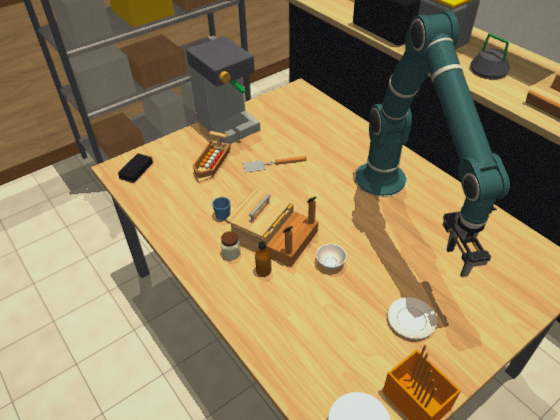

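View pics/top0.png

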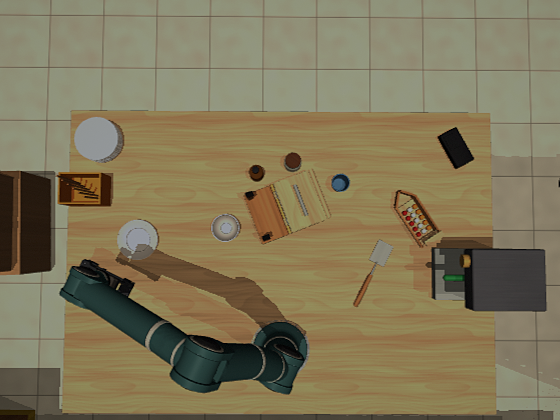

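```bash
python3 - <<'E'
from h import *
p=env.sense()['ee_pos']
env.movel([p[0],p[1],.34],rate=.25)
env.reach(bar(0,0)+[0,0,.13],R(0))
s=env.sense(); print(s['t'],s['ee_pos'],s['wrist_force'])
snap('wrist','w1.png')
for c in ['wrist']:
  for n in ['lid_bar','hinge_mid','lid_edge']:
    print(n,[(np.round(q['at'],3).tolist(),round(q['score'],2)) for q in tip_of(c,n)[:2]])
print(lidpt(0,-.08,.04),lidpt(0,-.16,0))
E
```

```text
4.3 [ 0.5792708  -0.07215521  0.2509096 ] [ 0.17107354  0.62784076 -0.32955283]
lid_bar [([0.577, -0.076, 0.136], 0.69)]
hinge_mid [([0.551, 0.002, 0.098], 0.6)]
lid_edge [([0.607, -0.151, 0.097], 0.95)]
[ 0.5790694  -0.07313387  0.135     ] [ 0.6091388  -0.14726774  0.095     ]
```

View pics/w1.png

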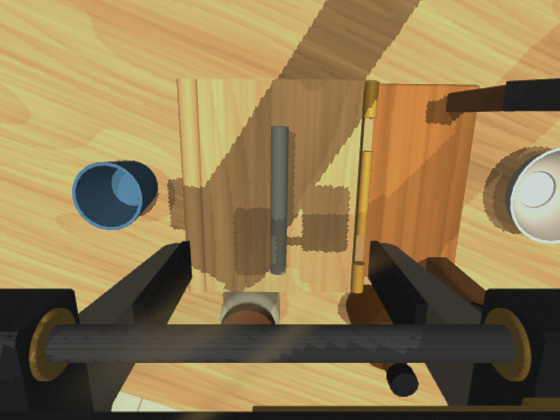

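```bash
python3 - <<'E'
from h import *
env.movel(bar(0,0),rate=.12)
effector.grasp(25)
s=env.sense(); print(s['t'],s['ee_pos'],s['wrist_force'],s['gripper_width'])
th=0
for th,phi in [(.15,.1),(.3,.2)]:
    env.movel(bar(th,phi),R(phi),rate=.06)
    s=env.sense(); print(th,s['t'],s['ee_pos']-bar(th,phi),s['wrist_force'],s['moment'],s['gripper_width'])
snap('scene','s2.png')
E
```

```text
6.9 [ 0.5790825  -0.07319721  0.12098043] [ 0.48224317 -0.82446778 -0.45029515] 0.013108803961450113
0.15 7.2667 [ 1.54213000e-04 -6.91121973e-05  8.39979518e-05] [ 2.0761643  -2.26984761 -3.29358665] [-0.3167167  -0.38041799 -0.07111663] 0.013103246424567103
0.3 7.625 [ 0.00032038 -0.00020546  0.00014882] [ 1.80947589 -1.96870572 -3.05849803] [-0.31590881 -0.38837757 -0.04473911] 0.013271074222975153
```

View pics/s2.png

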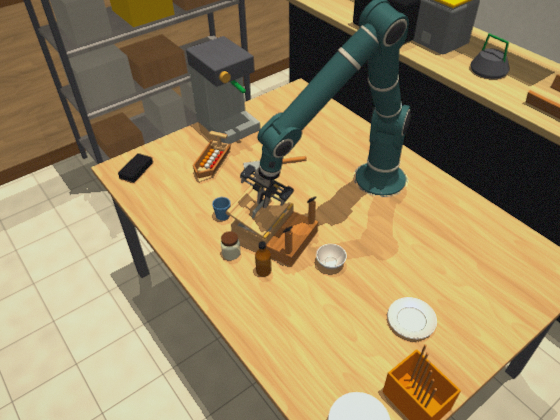

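```bash
python3 - <<'E'
from h import *
for th,phi in [(.45,.33),(.6,.47),(.75,.61),(.9,.75),(1.05,.9),(1.2,1.05),(1.35,1.2),(1.47,1.35)]:
    env.movel(bar(th,phi),R(phi),rate=.05)
    s=env.sense(); print(th,round(s['t'],2),np.round(s['wrist_force'],1),np.round(s['moment'],2),round(s['gripper_width'],4))
snap('scene','s3.png'); snap('wrist','w3.png')
E
```

```text
0.45 8.07 [ 3.1 -2.9 -1.8] [-0.29 -0.61  0.04] 0.0131
0.6 8.47 [ 3.9 -2.8 -1.3] [-0.23 -0.54  0.17] 0.0132
0.75 8.88 [ 4.4 -3.   1.2] [-0.26 -0.63  0.22] 0.0125
0.9 9.28 [ 3.9 -2.6  3.5] [-0.3  -0.76  0.37] 0.0129
1.05 9.68 [ 4.2 -1.   5. ] [-0.37 -0.71  0.52] 0.0133
1.2 10.07 [4.2 0.4 5.7] [-0.4  -0.67  0.74] 0.0132
1.35 10.47 [3.4 2.  6.4] [-0.41 -0.57  0.92] 0.013
1.47 10.82 [2.1 4.7 7.5] [-0.34 -0.37  0.83] 0.0133
```

View pics/s3.png

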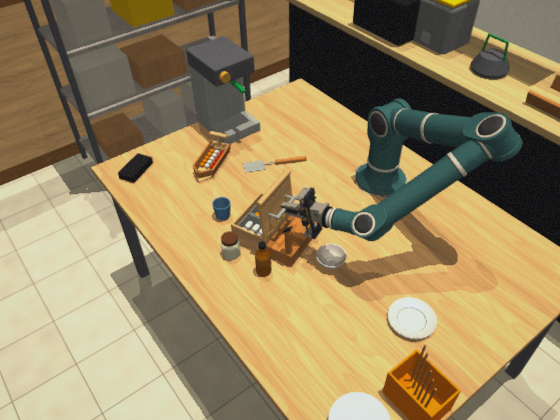

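View pics/w3.png

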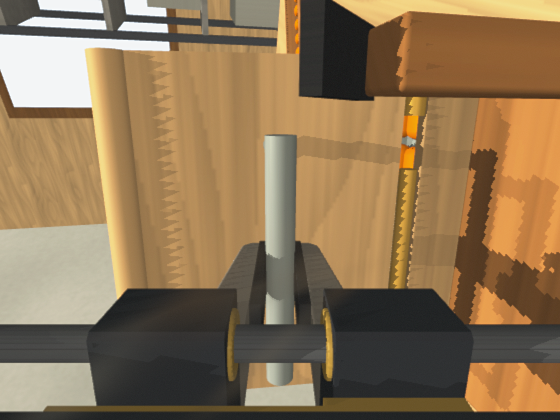

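```bash
python3 - <<'E'
from h import *
effector.release()
print(env.sense()['t'], env.sense()['wrist_force'])
phi=1.35
env.movel(bar(1.47,phi)-.09*R(phi)[:,1],rate=.1)
env.pause(.5)
s=env.sense();print(s['t'],s['wrist_force'])
snap('scene','s4.png'); snap('wrist','w4.png')
for c in ['scene','wrist']:
  for n in ['lid_edge','lid_bar']:
    for q in tip_of(c,n)[:2]:
      a=np.array(q['at'])-H; x,z=a@ex,a[2]
      # angle
      t=np.arctan2(z,-x) if n=='lid_edge' else np.arctan2(z,-x)-np.arctan2(.04,.08)
      print(c,n,round(q['score'],2),np.round([x,a@ey,z],3),'theta',round(t,3))
E
```

```text
12.1333 [ 0.21378986 -0.03546386 -0.0921129 ]
13.6833 [ 0.51093563 -0.91289818  0.3599667 ]
scene lid_edge 0.7 [-0.016 -0.002  0.163] theta 1.47
scene lid_bar 0.93 [0.031 0.001 0.085] theta 1.456
wrist lid_edge 0.56 [-0.022  0.003  0.16 ] theta 1.437
wrist lid_bar 0.94 [0.032 0.005 0.084] theta 1.471
```

View pics/s4.png

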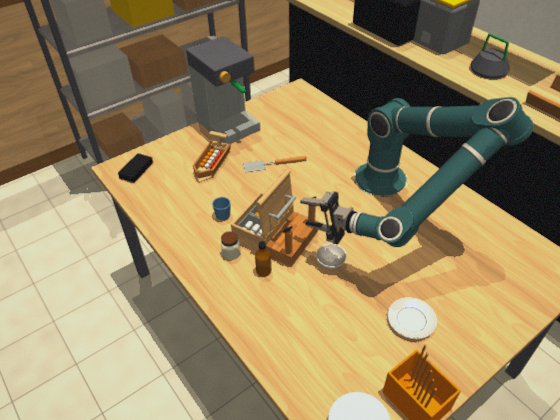

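View pics/w4.png

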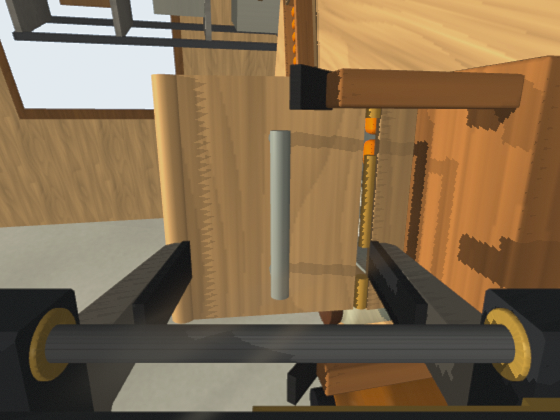

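```bash
python3 - <<'E'
from h import *
p=env.sense()['ee_pos']
env.movel(p+.06*ex+[0,0,.2],R(.8),rate=.25)
print(env.sense()['t'])
phi=-.1; T=1.465
env.reach(edge(T,phi)-.11*R(phi)[:,1],R(phi))
print(env.sense()['t'])
snap('wrist','w5.png');snap('scene','s5.png')
for c in ['scene','wrist']:
  for n in ['lid_edge','lid_bar']:
    for q in tip_of(c,n)[:2]:
      a=np.array(q['at'])-H; x,z=a@ex,a[2]
      t=np.arctan2(z,-x) if n=='lid_edge' else np.arctan2(z,-x)-np.arctan2(.04,.08)
      print(c,n,round(q['score'],2),np.round([x,a@ey,z],3),'theta',round(t,3))
E
```

```text
14.9667
16.0333
scene lid_edge 0.73 [-0.015  0.002  0.16 ] theta 1.476
scene lid_bar 0.71 [ 0.031 -0.001  0.088] theta 1.447
wrist lid_edge 0.95 [-0.019  0.003  0.162] theta 1.455
wrist lid_edge 0.64 [ 0.228 -0.013 -0.094] theta -2.75
wrist lid_bar 0.68 [0.034 0.002 0.083] theta 1.495
```

View pics/w5.png

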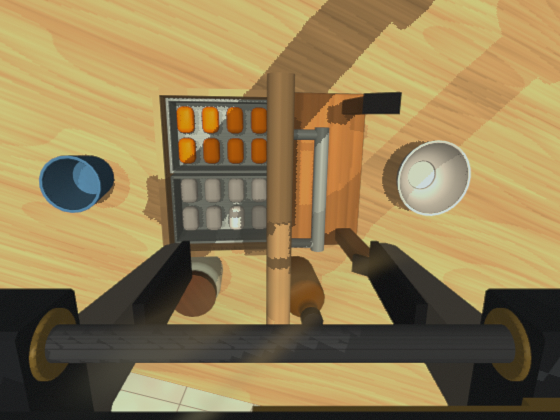

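View pics/s5.png

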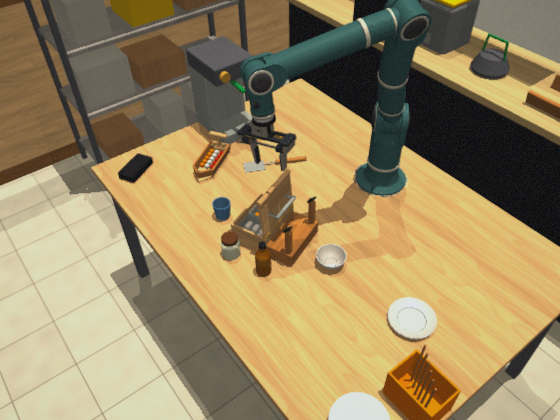

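```bash
python3 - <<'E'
from h import *
T=1.465; phi=T-np.pi/2
env.movel(edge(T,phi,.014),R(phi),rate=.1)
effector.grasp(25)
s=env.sense(); print(s['t'],np.round(s['wrist_force'],1),s['gripper_width'])
for th in [1.6,1.75,1.88,2.0]:
    phi=th-np.pi/2
    env.movel(edge(th,phi,.014),R(phi),rate=.045)
    s=env.sense(); print(th,round(s['t'],2),np.round(s['wrist_force'],1),np.round(s['moment'],2),round(s['gripper_width'],4))
snap('scene','s6.png');snap('wrist','w6.png')
E
```

```text
18.6917 [-0.1  0.1  0.4] 0.019227264512299683
1.6 19.28 [ 0.6  1.3 -0.9] [ 0.31 -0.12 -0.08] 0.0191
1.75 19.92 [ 2.2  1.  -2.9] [ 0.81 -0.46  0.09] 0.0193
1.88 20.49 [ 5.3  2.1 -5.1] [ 1.17 -0.82  0.29] 0.0195
2.0 21.03 [ 6.   1.8 -5.4] [ 1.29 -0.86  0.5 ] 0.0195
```

View pics/s6.png

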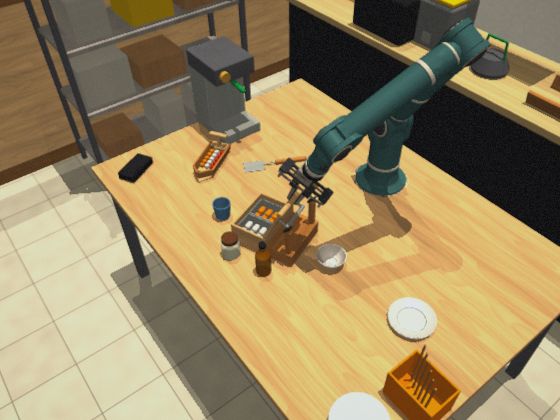

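View pics/w6.png

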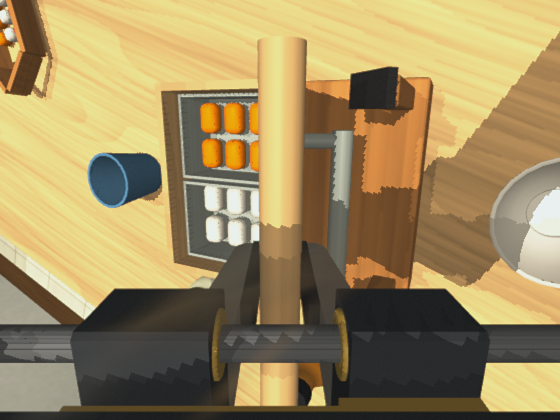

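```bash
python3 - <<'E'
from h import *
for th in [2.1,2.2,2.27,2.31,2.33,2.345,2.36,2.37]:
    phi=th-np.pi/2
    env.movel(edge(th,phi,.014),R(phi),rate=.04 if th<2.25 else .02)
    s=env.sense(); f=s['wrist_force']
    n=np.sin(th)*ex+np.cos(th)*ez  # lid outward normal = closing direction
    print(th,round(s['t'],2),np.round(f,1),'along motion',round(f@n,1),np.round(s['moment'],2),round(s['gripper_width'],4))
    if th>2.3 and f@n<-6: break
snap('scene','s7.png')
E
```

```text
2.1 21.65 [ 5.7  1.8 -4.6] along motion 1.9 [ 1.31 -0.69  0.61] 0.0191
2.2 22.17 [ 6.   3.2 -3.2] along motion 2.5 [ 1.37 -0.54  0.69] 0.0196
2.27 22.82 [ 4.8  2.3 -1.7] along motion 1.4 [ 1.43 -0.54  0.75] 0.0195
2.31 23.27 [ 5.5  2.2 -2.3] along motion 1.5 [ 1.41 -0.43  0.82] 0.0192
2.33 23.57 [ 5.5  2.2 -2. ] along motion 1.4 [ 1.39 -0.39  0.73] 0.0196
2.345 23.82 [ 5.5  1.9 -1.3] along motion 0.7 [ 1.37 -0.38  0.82] 0.0195
2.36 24.08 [4.9 1.3 0.4] along motion -0.7 [ 0.93 -0.54  0.76] 0.0189
2.37 24.33 [ 5.6 -1.4  4.5] along motion -5.6 [ 0.09 -0.78  0.8 ] 0.0191
```

View pics/s7.png

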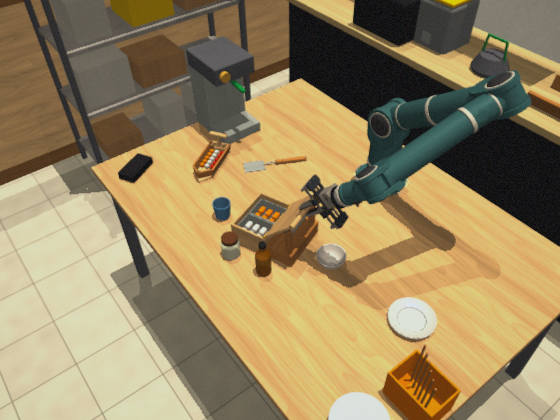

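```bash
python3 - <<'E'
from h import *
effector.release()
p=env.sense()['ee_pos']; r=R(2.37-np.pi/2)
env.movel(p-.13*r[:,1],rate=.12)
env.pause(.3)
s=env.sense(); print(s['t'],s['wrist_force'])
snap('scene','s8.png');snap('wrist','w8.png');snap('top','t8.png')
for c in ['scene','wrist','top']:
  for q in tip_of(c,'lid_edge')[:2]:
      a=np.array(q['at'])-H; x,z=a@ex,a[2]
      print(c,round(q['score'],2),np.round([x,a@ey,z],3),'theta',round(np.arctan2(z,-x),3))
for n in ['sauce_bottle','ginger_jar','tea_cup','bowl']:
    print(n,[(np.round(q['at'],3).tolist(),round(q['score'],2)) for q in tip_of('scene',n)[:2]])
E
```

```text
27.0583 [-0.63486897 -0.15199085  0.34353405]
scene 0.73 [ 0.112 -0.003  0.117] theta 2.333
wrist 0.92 [0.109 0.002 0.12 ] theta 2.308
top 0.97 [ 0.111 -0.005  0.114] theta 2.343
sauce_bottle [([0.693, 0.096, 0.0], 0.55)]
ginger_jar [([0.294, -0.356, -0.001], 0.72), ([0.734, -0.047, -0.001], 0.59)]
tea_cup [([0.649, -0.229, 0.002], 0.82)]
bowl [([0.478, 0.215, -0.001], 0.8)]
```

View pics/s8.png

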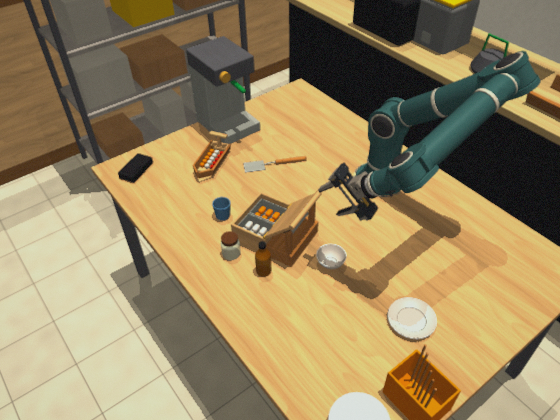

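View pics/w8.png

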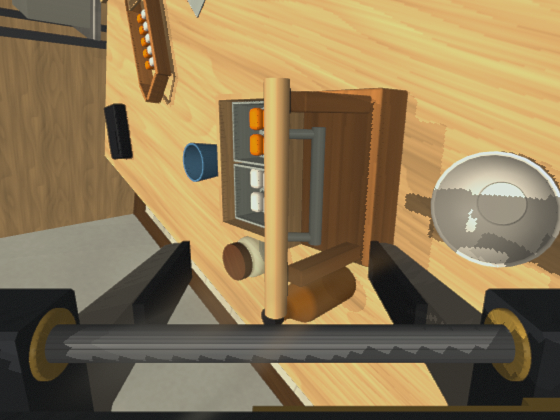

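```bash
python3 - <<'E'
from h import *
workorder.finish_job(); print(env.sense()['t'])
E
```

```text
the job is handed in; nothing more can be done
the job is handed in; nothing more can be done
```

The chest is open, the lid is down on its rest posts, and I handed the job in at about 27 s of the 53 s allowed. No verdict is reported.

- **Raising:** I swung the lid up by its bar handle and let go. The gripper was backed away, and the cameras put the lid at 1.44 to 1.50 rad in two looks more than two seconds apart, so it stood by itself.
- **Lowering:** I took hold of the bead from above and lowered the lid at about 0.3 rad/s or slower. At 2.36 to 2.37 rad commanded, the wrist force along the motion turned from pulling to about 5.6 N of resistance, which means it had reached the posts. I then released it and backed off.
- **Final lid check:** The three cameras gave 2.33, 2.31 and 2.34 rad. The wrist camera's 2.308 falls just under the 2.31 limit. That is within the roughly 4 mm (0.025 rad) error of the network, and both the contact force and the pictures show the lid on its posts.
- **Other things on the counter:** The sauce bottle, jar, cup and bowl are within about 5 mm of where they were first measured. For the jar, the network's best-scored hit was a false one elsewhere on the counter; its second hit matched. I checked the boat, spatula and plate only by eye, and they look unmoved.

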